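# Open the vial reader with the pry tool and hold the block home for reading

### The arm

A 6-joint arm with a two-finger parallel gripper is mounted at the origin on the work surface. World frame = base frame: x ahead of the robot, y to its left, z up, the work surface at z = 0. Lengths are in mm, angles in rad, forces in N, time in s.
With the tool pointing down it reaches from about 300 to 825 mm from the base axis. Payload 5.4 kg.
Tool frame: the origin (TCP) lies on the mounting face of the last link; the fingertips stand 190 mm ahead of it and the grasp point (between the pads) lies bot.pinch_z ahead of it (bot.pinch_z is the distance from the TCP to the grasp point, in mm); z points along the fingers, y is the line along which they close (so a half turn about z gives the same grasp; the last joint's range is limited). The gripper opens to 92 mm and grips with 3 to 60 N. Pads are 20 mm wide; open, the fingers measure 128 mm over their backs; the gripper's body (75 mm by 189 mm) begins 69 mm behind the grasp point.
Start: joints at [0.955, 0.158, 1.597, -0, 1.386, -0.21], TCP at [226.992, 528.282, 404.701] pointing down, gripper open.
Joint ranges: [-2.91, 2.91], [-0.94, 2.29], [0.18, 2.7], [-1.29, 4.43], [0.17, 2.64], [-3, 3]. Speed limits (rad/s): [2.57, 2.57, 3.14, 3.14, 3.14, 3.14].

### API

Orientations are given as [roll, pitch, yaw] about the fixed x, y, z axes, in that order (R = Rz(yaw) Ry(pitch) Rx(roll)).
In Python, from rig import bot, eyes gives the robot as it stands. The module is installed in compiled form; this text tells all that it offers.
- The arm moves only by the tool servo_tool, never from a script. Its argument "rows" is a list of rows, each a list of 3 entries, a list of its own where there are three numbers: the turn, a rotation vector about the tool's x, y, z in degrees, then the shift along the tool's x, y, z in mm, then the finger opening in mm, from 0 to 91.9. A call has 1 to 20 rows; each row shifts and turns the commanded pose from where the row before left it, along the tool's axes as they then stand; what a row does not reach is not made up. A row lasts 1/8 s, in which the tool goes at most 62.5 mm and 10.7 degrees, less where a joint would pass 70% of its speed; a pose out of reach is approached as far as the arm can. A call with a gripper value outside its range is refused whole. The fingers move at their own pace and stop on an object; "force" is the grip in N (left out, the last holds). Time passes only in rows, so rows that do not move let the fingers close. It gives the time, the measured TCP pose, the force, the opening and the grip force at its end, in the units of the state.
- bot.observe(): the state, without advancing time (a new reading comes with each control period).
- eyes.capture(name): name is "scene" or "side" or "wrist"; returns the picture (400x640x3 uint8, red, green, blue); there is no depth.
- eyes.camera_params(name): a dict with "fovy" (degrees; the focal length in pixels is half the picture's height over the tangent of half this angle, whatever the lens; pixels are square), "cx", "cy" (the principal point, pixels), "pose" (4x4, takes a point from camera to world coordinates). Camera axes: x right, y down, z forward; pixel columns grow to the right and rows downward; lengths in mm; the calibration is good to about 2 mm. The wrist camera is an equidistant fisheye: a pixel r from the principal point sees the ray r / f radians off the axis. A picture is of the moment at which its call begins: read the wrist's pose just before it. camera_params takes no time and is no camera call; for the wrist camera it gives the pose at the moment of the call.
- bot.close_job(): hands the job in; it is judged then, once.
The state is a dict: "time": time; "joint_positions": joint angles; "joint_vel": joint speeds; "tau": joint torques, N m; "ee_pos": TCP position; "eef_rot": TCP orientation; "ft_force": force on the tool from outside, world axes, zero at the start; "torque": the same for the moment, N m; "gripper_width": finger opening in mm; "finger_force": force on a finger pad.
Only numpy, scipy, OpenCV 4.12 (cv2) and the standard library are available. Lean on these libraries where they do the work, as an engineer would, in place of code of your own. Each camera call takes 0.05 s, during which the arm holds its last target. There are 200 camera calls.

### The job

Take the yellow pry tool from its stand and use its blade, not your fingers, to lever the teal cover of the vial reader up from its front lip until the cover stands open, upright or beyond. Then, with the tool's tip in the step of the aluminium vial block, push the block square against the brass fence at the back and down on the bed with one diagonal push, and finish while still gripping the tool and holding the block firmly against both. Leave the bottle, jar and beaker where they are.

Things in the scene. Friction and masses are not known exactly. Their poses are not given: they have to be found in the camera images.
- pry_tool: flat pry tool, 60 g, upright in the stand, blade down. Origin: centre of the blade's tip; z runs along the tool from tip to handle's end. Steel blade 3 thick (x), 18 wide (y), z 0 to 55; yellow handle 16 (x) by 22 (y), z 55 to 120. In the stand its shoulder (z 55) rests on the stand's top; the blade is free in the slot and is drawn straight up
- pry_grip (a point): point on the tool's axis, 85 from the tip, at which to grip the handle from above with the fingers closing along the tool's y (22 mm)
- stand: fixed grey tool stand 60 x 60 x 65 high, slot in its top 60 deep for the blade (slot's long side along its y). Origin: centre of its underside
- reader: fixed white vial reader, low box 140 wide (y), x -80 to +90; front looks to -x. Origin on the work surface. Inside: y -58 to +58, x -66 (front wall) to +50 (fence), bed top at z 12. Front wall: outer face x -76, top z 40; side walls' top z 52; closed cover's underside z 53, so a 13 mm gap lies between front wall and cover
- bed: the reader's dark fixed floor plate on which the block stands, top at z 12 above the work surface. Smooth: the block slides on it easily (friction about 0.2). Origin = the reader's origin (on the work surface)
- fence: fixed brass bar across the back of the bed, 116 long (y), 13 thick, 12 to 44 above the work surface. Origin: centre of its front face (the face the block is pushed against), at x +50, z 28 in the reader's frame; x points away from the block, into the bar
- cover (a joint): hinge of the cover, rad: 0 closed (level; it starts at 0 to 0.06), grows as it opens upward, pi/2 upright, stop at 1.9. Stiff hinge: it stays where it is left; about 1.5 N at the lip lifts it
- cover_hinge (a point): centre of the cover's hinge axis (along y), at the level of the cover's underside: x +78, z 53 in the reader's frame
- cover_lip (a point): middle of the lower front edge of the cover's lip; at 172 from the hinge axis. Closed, it overhangs the front wall by 18 and is 53 above the work surface. It swings with the cover, and the point's x axis points from lip to hinge
- cover_panel: teal cover panel, 168 x 140 x 6, 100 g, yellow stripe along its front lip. Origin on the hinge axis; x points from lip to hinge
- vial_block: loose aluminium block, about 250 g, 60 (x) x 70 (y), on the bed under the cover, 8 to 30 mm in front of the fence and slightly askew. Origin: centre of its underside; x points to the fence. Full depth up to z 14, where a step 16 deep runs along its front (x -30 to -14); behind the step it rises to z 28, with blue vial caps up to z 35
- block_step (a point): middle of the inside corner of the block's step (x -14, z 14 in the block's frame), where the tool's tip pushes both down and towards the fence
- block_back (a point): middle of the block's back face (x +30, z 16 in the block's frame), which comes to lie on the fence
- solvent_bottle: amber bottle, 56 across, 120 high, loose; origin: centre of its underside; leave alone
- cap_jar: white jar with red cap, 56 across, 65 high, loose; origin: centre of its underside; leave alone
- beaker: glass beaker, 60 across, 75 high, loose; origin: centre of its underside; leave alone
Mind the look-alikes: they are no part of the job. What is shaped like the stand but green or purple is not meant.

How it is judged:
By the outcome, as a careful person would: the job done as asked, in the order asked, and still so for the second after the job is handed in, while the arm keeps its last pose, push and grip.
It also fails if it takes over 48 s, if anything falls off the work surface, if the arm or the gripper's body presses on something with over 40 N, if the wrist force passes 120 N, or if a joint passes its speed limit or range.

## Working session

There is one attempt and no reset: what is moved stays moved. The work goes in short steps, Python scripts to look and compute and a tool call to move; the robot and the scene stay as the last step left them, time stands still between calls to the robot, and variables do not carry over. Pictures are saved under pics/ and viewed, at most 10 in all, crops included, and the job is handed in when it is done.

Besides the shell and the picture viewer there is one more tool, called after ">>>" in YAML: its name, and indented under it one key for each argument. servo_tool: Moves the arm, as the interface text tells. Its arguments: {"type":"object","properties":{"rows":{"type":"array"},"force":{"type":"number"}},"required":["rows"]}

```bash
mkdir -p pics
cat > h.py <<'E'
import numpy as np, cv2
from rig import bot, eyes
from scipy.spatial.transform import Rotation as R
def ray(P,name,u,v):
    f=200/np.tan(np.radians(P['fovy'])/2); T=np.array(P['pose']); x=(u-P['cx'])/f; y=(v-P['cy'])/f
    if name=='wrist':
        r=np.hypot(x,y)+1e-12; d=np.array([x/r*np.sin(r),y/r*np.sin(r),np.cos(r)])
    else: d=np.array([x,y,1.]); d/=np.linalg.norm(d)
    return T[:3,3],T[:3,:3]@d
def onz(P,name,u,v,z):
    o,d=ray(P,name,u,v); return o+d*(z-o[2])/d[2]
def proj(P,name,p):
    f=200/np.tan(np.radians(P['fovy'])/2); T=np.array(P['pose']); q=T[:3,:3].T@(np.array(p,float)-T[:3,3])
    if name=='wrist':
        s=np.hypot(q[0],q[1])+1e-12; a=np.arctan2(s,q[2]); return np.array([P['cx']+f*a*q[0]/s,P['cy']+f*a*q[1]/s])
    return np.array([P['cx']+f*q[0]/q[2],P['cy']+f*q[1]/q[2]])
def tri(rs):
    A=np.zeros((3,3));b=np.zeros(3)
    for o,d in rs:
        M=np.eye(3)-np.outer(d,d);A+=M;b+=M@o
    p=np.linalg.solve(A,b); return p,[float(np.linalg.norm((np.eye(3)-np.outer(d,d))@(p-o))) for o,d in rs]
def save(n,img): cv2.imwrite('pics/'+n+'.png',img[...,::-1])
E
python3 - <<'E'
from h import *
np.set_printoptions(precision=3,suppress=True)
s=bot.observe(); print(s, bot.pinch_z)
ims=[]
for n in ('scene','side','wrist'):
    P=eyes.camera_params(n); im=eyes.capture(n); np.savez(n+'0.npz',im=im,**P); ims.append(im); print(n,P)
save('scene0',ims[0]);save('side0',ims[1]);save('wrist0',ims[2])
E
```

```text
{'time': 0.0, 'joint_positions': array([ 0.955,  0.159,  1.598,  0.   ,  1.386, -0.21 ]), 'joint_vel': array([-0.002,  0.002, -0.001, -0.   ,  0.001, -0.   ]), 'tau': array([  0.001, -38.555, -32.211,   0.07 ,   0.038,  -0.   ]), 'ee_pos': array([226.829, 528.068, 403.743]), 'eef_rot': array([-3.14 , -0.   ,  2.736]), 'ft_force': array([-0.759,  0.586,  0.01 ]), 'torque': array([ 0.009,  0.011, -0.047]), 'finger_force': 0.0, 'gripper_width': 91.8201045271413} 171.4
scene {'fovy': 42.24332131391689, 'cx': 318.1840690358896, 'cy': 194.5214398314474, 'pose': array([[   0.198,    0.686,   -0.7  , 1527.361],
       [   0.98 ,   -0.147,    0.133, -167.761],
       [  -0.012,   -0.712,   -0.702, 1022.656],
       [   0.   ,    0.   ,    0.   ,    1.   ]])}
side {'fovy': 43.44882945758655, 'cx': 314.22345693715283, 'cy': 195.28379352067378, 'pose': array([[ -0.974,  -0.166,   0.151, 391.759],
       [ -0.224,   0.709,  -0.668, 791.546],
       [  0.004,  -0.685,  -0.728, 935.842],
       [  0.   ,   0.   ,   0.   ,   1.   ]])}
wrist {'fovy': 65.70646984690485, 'cx': 320.1109398228335, 'cy': 199.75132972355854, 'pose': array([[  0.395,   0.882,   0.258, 153.43 ],
       [  0.919,  -0.379,  -0.112, 560.247],
       [ -0.001,   0.281,  -0.96 , 384.149],
       [  0.   ,   0.   ,   0.   ,   1.   ]])}
```

View pics/scene0.png

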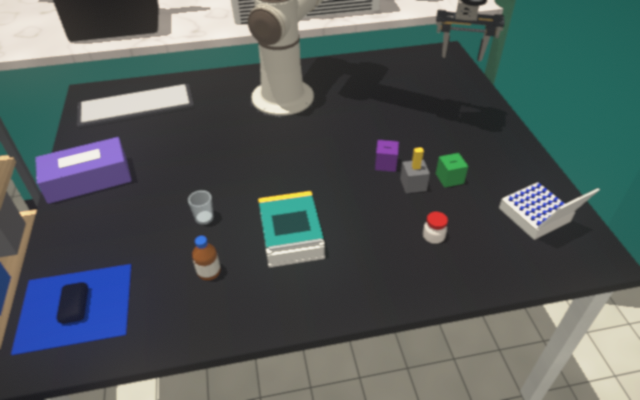

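View pics/side0.png

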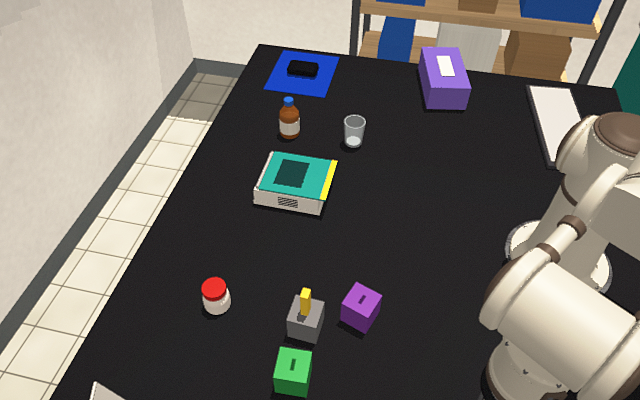

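Run:
```python
from h import *
np.set_printoptions(precision=1,suppress=True)
for n in ('scene','side'):
    im=np.load(n+'0.npz')['im']; hsv=cv2.cvtColor(im,cv2.COLOR_RGB2HSV)
    for nm,lo,hi in (('yellow',(20,120,90),(34,255,255)),('teal',(80,90,40),(100,255,255))):
        m=cv2.inRange(hsv,lo,hi); c,_=cv2.findContours(m,0,2)
        for k in c:
            if cv2.contourArea(k)>40:
                r=cv2.minAreaRect(k); print(n,nm,cv2.contourArea(k),np.array(r[0]),cv2.boxPoints(r).round().astype(int).tolist(), cv2.approxPolyDP(k,4,True)[:,0].tolist())
```

```text
scene yellow 218.5 [284.9 195.7] [[257, 197], [312, 189], [312, 194], [258, 202]] [[312, 192], [258, 201]]
scene yellow 183.5 [417.5 157.5] [[412, 147], [423, 147], [423, 168], [412, 168]] [[415, 147], [412, 166], [419, 168], [423, 148]]
scene teal 2377.0 [290.7 220.8] [[258, 204], [317, 195], [323, 238], [264, 247]] [[312, 196], [259, 204], [266, 246], [323, 238]]
scene teal 209.0 [ 20.2 185.3] [[8, 173], [15, 169], [32, 198], [25, 202]] [[15, 169], [12, 179], [24, 199], [30, 199]]
scene teal 8484.0 [122.6  70.4] [[-19, 82], [212, -40], [264, 59], [34, 181]] [[257, 47], [0, 72], [0, 117], [35, 180], [34, 157], [51, 151], [69, 84], [255, 63]]
scene teal 713.5 [467.8  49. ] [[442, 63], [451, 25], [493, 35], [484, 73]] [[450, 30], [450, 41], [458, 41], [484, 73], [492, 36], [478, 61], [482, 33]]
scene teal 2508.0 [371.1  40.6] [[299, 39], [441, 23], [443, 42], [301, 58]] [[442, 32], [427, 25], [300, 39], [301, 57], [441, 42]]
scene teal 68.5 [468.5  25.5] [[452, 26], [452, 22], [485, 25], [485, 29]] [[485, 27], [452, 25]]
scene teal 24482.5 [566. 132.] [[493, 0], [639, 0], [639, 264], [493, 264]] [[515, 0], [493, 85], [581, 193], [600, 188], [588, 202], [639, 264], [639, 0]]
side yellow 248.0 [305. 301.] [[300, 287], [310, 287], [310, 315], [300, 315]] [[303, 287], [300, 313], [307, 315], [310, 289]]
side yellow 207.0 [328.4 179.5] [[319, 199], [332, 158], [338, 160], [325, 201]] [[337, 160], [331, 162], [320, 199], [326, 197]]
side teal 2366.5 [294.1 173.9] [[258, 189], [265, 148], [331, 159], [323, 200]] [[274, 151], [258, 188], [318, 199], [330, 159]]
side teal 1207.5 [625.5  74. ] [[612, 34], [639, 34], [639, 114], [612, 114]] [[639, 34], [612, 87], [622, 110], [637, 114]]
```

Run:
```python
from h import *
np.set_printoptions(precision=1,suppress=True)
D={n:dict(np.load(n+'0.npz')) for n in ('scene','side')}
def T(a,b): return tri([ray(D['scene'],'scene',*a),ray(D['side'],'side',*b)])
for nm,a,b in (('handle mid',(417.5,157.5),(305,301)),('handle top',(418.5,148),(306,288.5)),
 ('lip mid stripe',(285,196),(328.5,179.5)),('panel hinge +?',(266,246),(258,188)),('hinge2',(323,238),(274,151)),('hinge x',(266,246),(274,151)),('hinge x2',(323,238),(258,188)),
 ('lipA',(258,203),(331,160)),('lipB',(312,195),(319,199)),('lipFrA',(258,197),(337,160)),('lipFrB',(311,190),(326,199))):
    p,e=T(a,b); print(nm,p,np.array(e))
a=D['scene']['im'][135:205,365:480]; b=D['side']['im'][275:345,265:380]
save('stand_crop',np.vstack([cv2.resize(x,None,fx=4,fy=4,interpolation=cv2.INTER_CUBIC) for x in (a,b)]))
```

```text
handle mid [520.7 299.4  99. ] [1.6 1.6]
handle top [520.9 295.9 134.7] [3.6 3.6]
lip mid stripe [551.4 -73.3  57.8] [0.9 0.9]
panel hinge +? [ 712.6 -108.7    4.7] [48.5 48.5]
hinge2 [714.6 -38.5 110.7] [45.9 45.9]
hinge x [ 711.9 -144.3   57.7] [0.7 0.7]
hinge x2 [713.4  -5.2  56.6] [2.2 2.2]
lipA [ 560.2 -146.4   55.6] [1. 1.]
lipB [560.7  -3.1  57. ] [2.2 2.2]
lipFrA [ 544.  -143.9   61.4] [0.8 0.8]
lipFrB [544.2  -3.1  60.5] [2.8 2.8]
```

View pics/stand_crop.png

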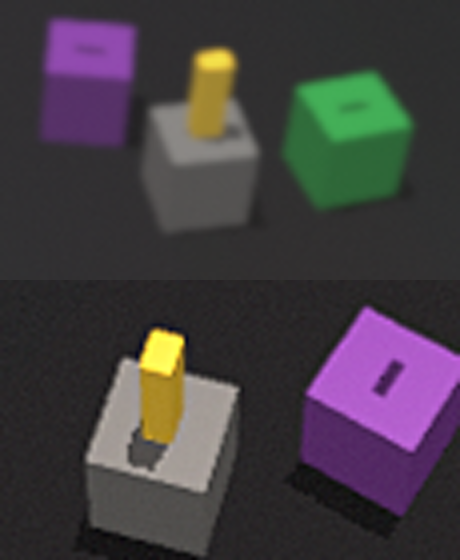

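The job's tool stands in the grey stand: scene (417,157), side (305,301). The purple block at scene (387,155) and the green one at (452,170) are empty look-alikes, which the crop confirms. The reader's yellow lip is at scene (285,196).

>>> servo_tool:
  rows:
    - [[0,0,0],[-45,-12,0],91]
    - [[0,0,0],[-52,-14,0],91]
    - [[0,0,0],[-53,-14,0],91]
    - [[0,0,0],[-53,-14,0],91]
    - [[0,0,0],[-53,-14,0],91]
    - [[0,0,0],[-53,-14,0],91]
    - [[0,0,0],[-52,-13,0],91]
    - [[0,0,0],[0,0,0],91]
    - [[0,0,0],[0,0,0],91]
  force: 55

```text
time: 1.27
ee_pos: [520.7, 298.8, 404.2]
eef_rot: [-3.141, -0.001, 2.736]
ft_force: [-0.3, 0.7, -0.5]
gripper_width: 91.0
finger_force: 0.0
```

Run:
```python
from h import *
np.set_printoptions(precision=3,suppress=True)
s=bot.observe(); print(s['time'],s['ee_pos'],s['eef_rot'],s['joint_positions'])
P=eyes.camera_params('wrist'); im=eyes.capture('wrist'); np.savez('wrist1.npz',im=im,**P); save('wrist1',im)
hsv=cv2.cvtColor(im,cv2.COLOR_RGB2HSV)
m=cv2.inRange(hsv,(20,120,60),(34,255,255)); c,_=cv2.findContours(m,0,2)
for k in c:
    if cv2.contourArea(k)>60:
        ap=cv2.approxPolyDP(k,4,True)[:,0]; print(cv2.contourArea(k),ap.tolist())
        for p in ap: print(onz(P,'wrist',*p,130)[:2],onz(P,'wrist',*p,65)[:2])
```

```text
1.275 [520.735 298.76  404.237] [-3.141 -0.001  2.736] [ 0.32   0.224  1.523  0.001  1.396 -0.845]
1494.0 [[556, 338], [448, 363], [299, 371], [298, 376], [446, 368], [536, 349]]
[840.354 531.537] [940.68  582.738]
[771.729 363.796] [854.539 372.181]
[697.515 196.464] [761.38  162.137]
[705.544 191.301] [771.459 155.656]
[780.105 359.726] [865.052 367.073]
[837.467 494.575] [937.055 536.342]
499.0 [[478, 293], [471, 304], [484, 305], [487, 322], [473, 333], [482, 340], [492, 332], [494, 312], [489, 297]]
[679.645 416.863] [738.95  438.793]
[690.332 406.392] [752.364 425.649]
[700.964 421.585] [765.71  444.721]
[730.012 422.183] [802.172 445.472]
[737.14  402.394] [811.12  420.632]
[757.257 412.425] [836.372 433.223]
[751.655 427.057] [829.34 451.59]
[719.455 432.873] [788.921 458.89 ]
[692.895 429.182] [755.581 454.258]
501.0 [[155, 293], [146, 324], [150, 336], [159, 340], [168, 331], [155, 327], [153, 312], [157, 304], [169, 301]]
[541.884  93.872] [566.024  33.358]
[575.393  49.911] [608.087 -21.824]
[592.884  41.96 ] [630.043 -31.805]
[601.522  51.193] [640.885 -20.215]
[592.327  74.767] [629.343   9.376]
[582.528  60.203] [617.043  -8.905]
[562.984  73.207] [592.51    7.418]
[555.052  86.56 ] [582.553  24.179]
[556.146 105.059] [583.927  47.401]
773.5 [[328, 178], [310, 184], [307, 202], [314, 216], [335, 208]]
[500.799 315.191] [514.453 311.169]
[499.566 299.198] [512.904 291.094]
[513.079 290.426] [529.867 280.083]
[527.121 290.85 ] [547.492 280.616]
[527.59 310.45] [548.082 305.218]
```

View pics/wrist1.png

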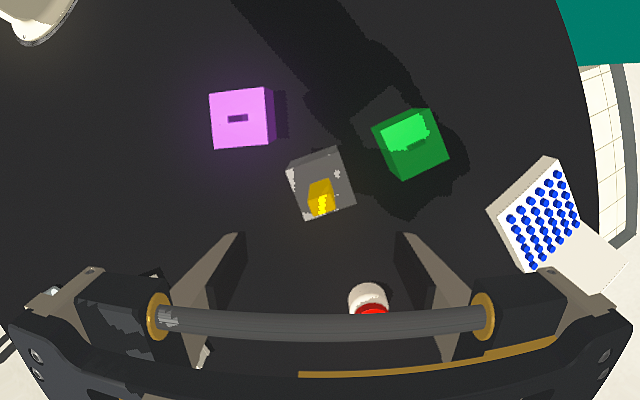

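Run:
```python
from h import *
np.set_printoptions(precision=1,suppress=True)
D=dict(np.load('wrist1.npz')); im=D['im']
x0,y0=270,130
crop=im[y0:y0+110,x0:x0+110]
crop=np.clip(crop.astype(float)*1.5,0,255).astype(np.uint8)
save('w1crop',cv2.resize(crop,None,fx=5,fy=5,interpolation=cv2.INTER_NEAREST))
for z in (130,65): print(z,proj(D,'wrist',(520.5,298,z)))
```

```text
130 [318.5 206.2]
65 [318.8 187.9]
```

View pics/w1crop.png

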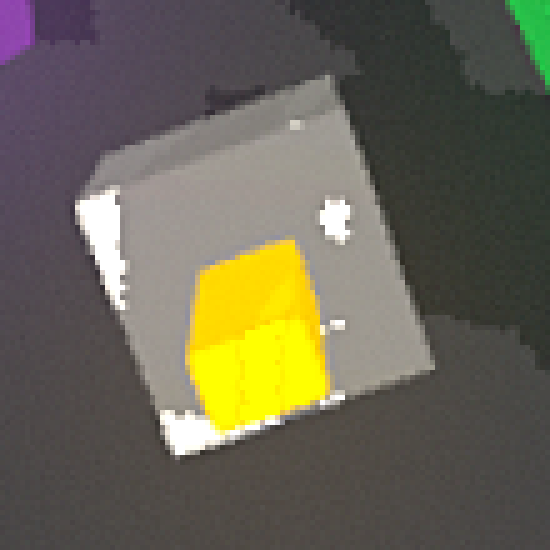

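Run:
```python
from h import *
np.set_printoptions(precision=1,suppress=True)
D=dict(np.load('wrist1.npz'))
for z,q in ((65,[(75,200),(340,102),(433,370),(177,457)]),(130,[(190,350),(313,315),(330,395),(222,430)])):
    p=np.array([onz(D,'wrist',270+u/5,130+v/5,z)[:2] for u,v in q]); print(p,p.mean(0))
    e=np.roll(p,-1,0)-p; print(np.linalg.norm(e,axis=1),np.degrees(np.arctan2(e[:,1],e[:,0])))
    print(cv2.minAreaRect(p.astype(np.float32)))
```

```text
[[488.5 273. ]
 [491.5 332.2]
 [553.2 328.5]
 [549.5 269.4]] [520.7 300.8]
[59.3 61.8 59.3 61.1] [ 87.1  -3.4 -93.5 176.6]
((520.5906372070312, 300.7764892578125), (59.25324249267578, 61.805049896240234), 86.61365509033203)
[[511.8 291.9]
 [514.4 313.7]
 [528.8 310.9]
 [527.3 291.2]] [520.5 301.9]
[21.9 14.7 19.8 15.5] [ 83.2 -11.  -94.4 177.1]
((520.757080078125, 301.906005859375), (21.91893768310547, 15.4578275680542), 83.18500518798828)
```

>>> servo_tool:
  rows:
    - [[0,0,10],[1,2,0],60]
    - [[0,0,10],[0,0,0],60]
    - [[0,0,10],[0,0,0],60]
    - [[0,0,10],[0,0,0],60]
    - [[0,0,10],[0,0,0],60]
    - [[0,0,10],[0,0,0],60]
    - [[0,0,10],[0,0,0],60]
    - [[0,0,10],[0,0,0],60]
    - [[0,0,10],[0,0,0],60]
    - [[0,0,10],[0,0,0],60]
    - [[0,0,10],[0,0,0],60]
    - [[0,0,10],[0,0,0],60]
    - [[0,0,10],[0,0,10],60]
    - [[0,0,10],[0,0,20],60]
    - [[0,0,10],[0,0,20],60]
    - [[0,0,10],[0,0,20],60]
    - [[0,0,0],[0,0,0],60]

```text
time: 3.45
ee_pos: [519.3, 301.7, 333.0]
eef_rot: [3.14, 0.004, -0.053]
ft_force: [-1.7, 0.6, -0.2]
gripper_width: 59.8
finger_force: 0.0
```

Run:
```python
from h import *
np.set_printoptions(precision=3,suppress=True)
s=bot.observe(); print(s['time'],s['ee_pos'],s['eef_rot'],s['joint_positions'])
P=eyes.camera_params('wrist'); im=eyes.capture('wrist'); np.savez('wrist2.npz',im=im,**P)
hsv=cv2.cvtColor(im,cv2.COLOR_RGB2HSV)
m=cv2.inRange(hsv,(20,150,60),(34,255,255)); n,l,st,ce=cv2.connectedComponentsWithStats(m)
p=proj(P,'wrist',(520.6,301,130)); print(p)
for k in range(1,n):
    if st[k][4]>60: print(st[k],ce[k])
x0,y0=int(p[0])-55,int(p[1])-60
save('w2crop',cv2.resize(im[y0:y0+110,x0:x0+110],None,fx=5,fy=5,interpolation=cv2.INTER_NEAREST)); print(x0,y0)
```

```text
3.45 [519.323 301.653 332.96 ] [ 3.14   0.004 -0.053] [0.325 0.286 1.593 0.    1.266 1.949]
[321.832 235.241]
[590 155  50  14 593] [614.086 161.776]
[ 306  197   34   50 1560] [322.312 222.344]
[194 297  20  50 493] [201.625 321.669]
[427 297  20  50 445] [438.256 320.996]
[ 238  344  287   34 2032] [397.813 365.475]
266 175
```

View pics/w2crop.png

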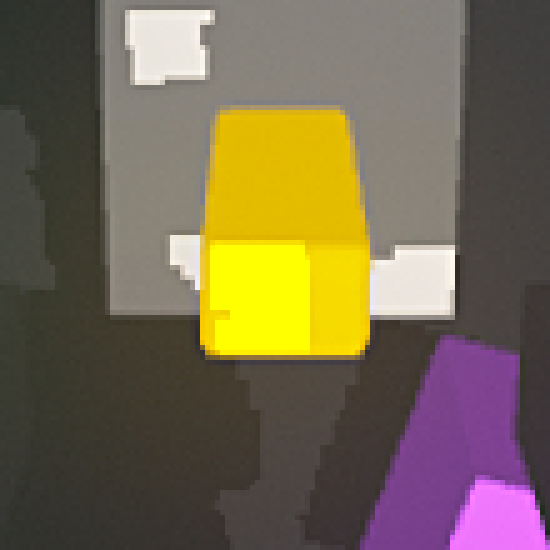

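>>> servo_tool:
  rows:
    - [[0,0,0],[0,0,20],60]
    - [[0,0,0],[0,0,20],60]
    - [[0,0,0],[1,0,18],60]
    - [[0,0,0],[0,0,8],60]
    - [[0,0,0],[0,0,0],60]
    - [[0,0,0],[0,0,0],15]
    - [[0,0,0],[0,0,0],15]
    - [[0,0,0],[0,0,0],15]
    - [[0,0,0],[0,0,0],15]
    - [[0,0,0],[0,0,0],15]
  force: 55

```text
time: 4.75
ee_pos: [522.1, 300.6, 268.9]
eef_rot: [3.142, -0.0, -0.057]
ft_force: [-0.3, -0.6, 0.9]
gripper_width: 21.6
finger_force: 55.0
```

>>> servo_tool:
  rows:
    - [[0,0,0],[0,0,-10],15]
    - [[0,0,0],[0,0,-25],15]
    - [[0,0,0],[0,0,-30],15]
    - [[0,0,-3.3],[0,0,-30],15]
    - [[0,0,0],[-15,33,0],15]
    - [[0,0,0],[-20,43,0],15]
    - [[0,0,0],[-20,43,0],15]
    - [[0,0,0],[-20,43,0],15]
    - [[0,0,0],[-20,43,0],15]
    - [[0,0,0],[-20,43,0],15]
    - [[0,0,0],[-20,43,0],15]
    - [[0,0,0],[-20,43,0],15]
    - [[0,0,0],[-20,40,0],15]
    - [[0,9,0],[0,0,0],15]
    - [[0,9,0],[0,0,0],15]
    - [[0,9,0],[0,0,0],15]
    - [[0,9,0],[0,0,0],15]
    - [[0,9,0],[0,0,0],15]
    - [[0,0,0],[0,0,0],15]
    - [[0,0,0],[0,0,0],15]

```text
time: 7.25
ee_pos: [347.3, -73.5, 364.1]
eef_rot: [3.141, -0.783, 0.002]
ft_force: [-0.0, 0.2, -1.1]
gripper_width: 22.2
finger_force: 55.0
```

Run:
```python
from h import *
np.set_printoptions(precision=3,suppress=True)
s=bot.observe(); print(s['time'],s['ee_pos'],s['eef_rot'],s['joint_positions'],s['gripper_width'])
P=eyes.camera_params('wrist'); im=eyes.capture('wrist'); np.savez('wrist3.npz',im=im,**P); save('wrist3',im)
Rm=R.from_euler('xyz',s['eef_rot']).as_matrix(); print(s['ee_pos']+Rm[:,2]*258.9)
```

```text
7.25 [347.343 -73.478 364.072] [ 3.141 -0.783  0.002] [-0.752 -0.786  2.484  0.647  0.927  0.558] 22.167449370090377
[530.005 -73.342 180.595]
```

View pics/wrist3.png

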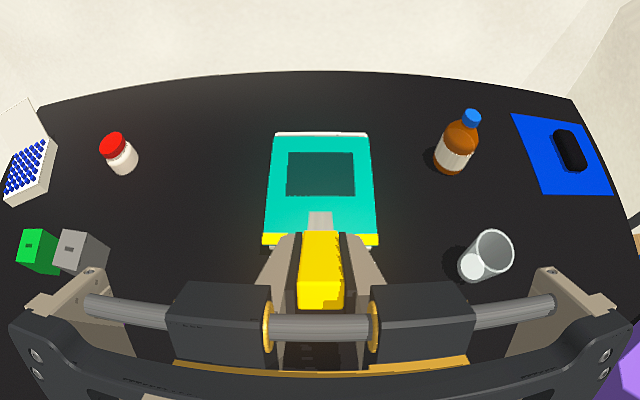

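>>> servo_tool:
  rows:
    - [[0,-7.5,0],[0,0,0],15]
    - [[0,-7.5,0],[0,0,0],15]
    - [[0,0,0],[0,0,25],15]
    - [[0,0,0],[1,0,30],15]
    - [[0,0,0],[0,0,30],15]
    - [[0,0,0],[0,0,25],15]
    - [[0,0,0],[0,0,0],15]
    - [[0,0,0],[0,0,0],15]

```text
time: 8.3
ee_pos: [403.5, -73.5, 269.8]
eef_rot: [3.141, -0.524, 0.002]
ft_force: [0.7, -0.7, -0.9]
gripper_width: 21.4
finger_force: 55.0
```

Run:
```python
from h import *
np.set_printoptions(precision=3,suppress=True)
D=dict(np.load('wrist3.npz')); p0=np.array([347.343,-73.478,364.072]); z0=R.from_euler('xyz',[3.141,-.783,.002]).as_matrix()[:,2]
for L in (250,256,259,262): print(L,proj(D,'wrist',p0+z0*L))
for p in ((263,244),(379,243),(263,234),(378,233)): print(p,onz(D,'wrist',*p,56))
s=bot.observe(); print(s['time'],s['ee_pos'],s['eef_rot'],s['joint_positions'],s['ft_force'])
Rm=R.from_euler('xyz',s['eef_rot']).as_matrix(); tip=s['ee_pos']+Rm[:,2]*258.9; print('tip',tip)
for n in ('scene','side'):
    P=eyes.camera_params(n); im=eyes.capture(n); np.savez(n+'4.npz',im=im,**P)
    print(n,proj(P,n,tip),proj(P,n,(544,-74,53)))
im=np.load('side4.npz')['im']; save('side4',cv2.resize(im[110:240,230:400],None,fx=4.5,fy=4.5,interpolation=cv2.INTER_CUBIC))
```

```text
250 [320.986 214.723]
256 [320.966 212.274]
259 [320.956 211.09 ]
262 [320.947 209.933]
(263, 244) [546.747  -3.116  56.   ]
(379, 243) [ 548.115 -144.247   56.   ]
(263, 234) [559.9    -2.125  56.   ]
(378, 233) [ 561.328 -143.992   56.   ]
8.3 [403.519 -73.494 269.762] [ 3.141 -0.524  0.002] [-0.569 -0.301  2.352  0.44   0.686  0.714] [ 0.667 -0.676 -0.899]
tip [533.014 -73.404  45.574]
scene [283.905 194.275] [284.144 195.15 ]
side [335.374 184.404] [331.18  181.415]
```

View pics/side4.png

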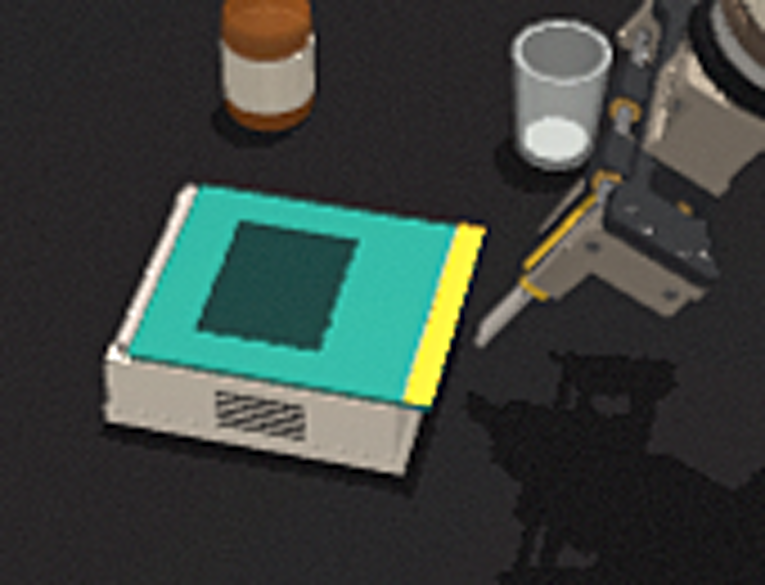

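>>> servo_tool:
  rows:
    - [[0,0,0],[-6,0,10.5],15]
    - [[0,0,0],[6,0,3],15]
    - [[0,0,0],[7,0,4],15]
    - [[0,0,0],[4,0,2.5],15]
    - [[0,0,0],[0,0,0],15]

```text
time: 9.02
ee_pos: [423.2, -73.4, 257.3]
eef_rot: [3.141, -0.524, 0.001]
ft_force: [-0.0, 0.1, -0.1]
gripper_width: 21.4
finger_force: 55.0
```

```bash
cat > st.py <<'E'
from h import *
np.set_printoptions(precision=3,suppress=True)
s=bot.observe(); Rm=R.from_euler('xyz',s['eef_rot']).as_matrix()
print(s['time'],s['ee_pos'],s['eef_rot'],'J',s['joint_positions'],'F',s['ft_force'],'tip',s['ee_pos']+Rm[:,2]*258.9,'w',s['gripper_width'])
E
cat st.py - > /tmp/a.py <<'E'
th=np.linspace(0,1.75,21)
for a,b in zip(th,th[1:]):
    r=172 if b<1.06 else 151
    d=np.array([r*(np.cos(a)-np.cos(b)),0,r*(np.sin(b)-np.sin(a))]); t=Rm.T@d; print(round(b,2),t[[0,2]].round(1))
E
PYTHONPATH=. python3 /tmp/a.py
```

```text
Traceback (most recent call last):
  File "h.py", line 1, in <module>
    import numpy as np, cv2
ModuleNotFoundError: No module named 'cv2'
```

Run:
```python
from st import *
th=np.linspace(0,1.75,21)
for a,b in zip(th,th[1:]):
    r=172 if b<1.06 else 151
    d=np.array([r*(np.cos(a)-np.cos(b)),0,r*(np.sin(b)-np.sin(a))]); t=Rm.T@d; print(round(b,2),t[[0,2]].round(1))
```

```text
9.025 [423.21  -73.445 257.279] [ 3.141 -0.524  0.001] J [-0.538 -0.206  2.308  0.451  0.629  0.719] F [-0.017  0.065 -0.125] tip [552.686 -73.294  33.08 ] w 21.446258978343895
0.09 [  8.1 -12.7]
0.18 [  9.2 -11.9]
0.26 [ 10.2 -11.1]
0.35 [ 11.1 -10.2]
0.44 [11.9 -9.1]
0.52 [12.7 -8.1]
0.61 [13.4 -6.9]
0.7 [13.9 -5.7]
0.79 [14.4 -4.5]
0.88 [14.7 -3.2]
0.96 [14.9 -1.9]
1.05 [15.  -0.6]
1.14 [13.2  0.6]
1.22 [13.1  1.8]
1.31 [12.9  2.9]
1.4 [12.6  4. ]
1.49 [12.2  5.1]
1.58 [11.7  6.1]
1.66 [11.1  7.1]
1.75 [10.4  8.1]
```

>>> servo_tool:
  rows:
    - [[0,0,0],[8,0,-12.5],15]
    - [[0,0,0],[9,0,-12],15]
    - [[0,0,0],[10,0,-11],15]
    - [[0,0,0],[11,0,-10],15]
    - [[0,0,0],[0,0,0],15]

```text
time: 9.65
ee_pos: [433.1, -73.5, 317.2]
eef_rot: [3.14, -0.525, 0.002]
ft_force: [-1.5, 1.0, -0.5]
gripper_width: 21.6
finger_force: 55.0
```

```bash
cat > lip.py <<'E'
from st import *
R_={}
for n in ('scene','side'):
    P=eyes.camera_params(n); im=eyes.capture(n); hsv=cv2.cvtColor(im,cv2.COLOR_RGB2HSV)
    for nm,lo,hi in (('yel',(22,140,90),(34,255,255)),('teal',(80,90,40),(100,255,255))):
        m=cv2.inRange(hsv,lo,hi); c,_=cv2.findContours(m,0,2)
        for k in c:
            ar=cv2.contourArea(k); r=cv2.minAreaRect(k)
            if ar>25 and 200<r[0][0]<420 and 60<r[0][1]<290: print(n,nm,ar,np.array(r[0]),cv2.boxPoints(r).round().astype(int).tolist())
    for th in (0,.2,.35,.5,1.2,1.5,1.6,1.7,1.8):
        e=[proj(P,n,(717-172*np.cos(th)-6*np.sin(th),y,53+172*np.sin(th)+6*np.cos(th))).round(0) for y in (-144,-4)]
        print(n,th,*e)
E
python3 lip.py
```

```text
9.65 [433.063 -73.474 317.209] [ 3.14  -0.525  0.002] J [-0.524 -0.29   2.239  0.371  0.762  0.831] F [-1.474  0.962 -0.454] tip [562.864 -73.606  93.198] w 21.55684250985602
scene yel 223.5 [283.987 183.902] [[256, 185], [312, 177], [312, 183], [256, 190]]
scene yel 195.0 [280.496 156.453] [[275, 144], [284, 143], [286, 169], [277, 170]]
scene teal 3061.5 [290.056 215.369] [[256, 193], [316, 184], [324, 238], [265, 247]]
scene 0 [258. 198.] [310. 190.]
scene 0.2 [257. 189.] [310. 181.]
scene 0.35 [256. 184.] [310. 176.]
scene 0.5 [256. 180.] [311. 172.]
scene 1.2 [257. 181.] [317. 172.]
scene 1.5 [259. 193.] [321. 183.]
scene 1.6 [260. 198.] [323. 189.]
scene 1.7 [261. 204.] [324. 195.]
scene 1.8 [262. 211.] [326. 201.]
side yel 171.5 [324.598 163.532] [[315, 183], [328, 143], [334, 144], [321, 185]]
side teal 2049.5 [292.  166.5] [[256, 149], [326, 145], [328, 184], [258, 188]]
side 0 [336. 161.] [325. 200.]
side 0.2 [336. 151.] [324. 190.]
side 0.35 [334. 143.] [322. 182.]
side 0.5 [330. 135.] [318. 174.]
side 1.2 [296. 105.] [280. 143.]
side 1.5 [275.  99.] [258. 136.]
side 1.6 [268.  98.] [250. 135.]
side 1.7 [261.  98.] [243. 135.]
side 1.8 [255.  98.] [235. 135.]
```

Cover lifts with the blade (about 0.33 rad). Continuing along the arc.

>>> servo_tool:
  rows:
    - [[0,0,0],[12,0,-9],15]
    - [[0,0,0],[12.7,0,-8],15]
    - [[0,0,0],[13.4,0,-7],15]
    - [[0,0,0],[14,0,-5.7],15]
    - [[0,0,0],[14.4,0,-4.5],15]
    - [[0,0,0],[14.7,0,-3.2],15]
    - [[0,0,0],[15,0,-2],15]
    - [[0,0,0],[15,0,-0.6],15]
    - [[0,0,0],[13.2,0,0.6],15]
    - [[0,0,0],[13,0,1.8],15]
    - [[0,0,0],[13,0,3],15]
    - [[0,0,0],[12.6,0,4],15]
    - [[0,0,0],[12.2,0,5],15]
    - [[0,0,0],[11.7,0,6],15]
    - [[0,0,0],[11,0,7],15]
    - [[0,0,0],[0,0,0],15]

```text
time: 11.75
ee_pos: [598.7, -73.2, 425.0]
eef_rot: [-3.141, -0.523, 0.001]
ft_force: [-1.5, -0.1, -0.9]
gripper_width: 21.9
finger_force: 55.0
```

```bash
python3 lip.py
```

```text
11.75 [598.739 -73.249 424.991] [-3.141 -0.523  0.001] J [-0.362  0.06   1.698  0.228  0.901  1.11 ] F [-1.459 -0.125 -0.902] tip [728.128 -73.04  200.742] w 21.926696067227546
scene yel 119.5 [293.586 203.592] [[263, 207], [324, 198], [324, 201], [263, 209]]
scene yel 275.0 [288.646 166.817] [[282, 152], [292, 151], [296, 181], [285, 182]]
scene teal 2185.0 [295.911 225.895] [[262, 212], [325, 202], [330, 240], [267, 249]]
scene 0 [258. 198.] [310. 190.]
scene 0.2 [257. 189.] [310. 181.]
scene 0.35 [256. 184.] [310. 176.]
scene 0.5 [256. 180.] [311. 172.]
scene 1.2 [257. 181.] [317. 172.]
scene 1.5 [259. 193.] [321. 183.]
scene 1.6 [260. 198.] [323. 189.]
scene 1.7 [261. 204.] [324. 195.]
scene 1.8 [262. 211.] [326. 201.]
side teal 1372.0 [257.268 142.224] [[236, 102], [263, 97], [279, 183], [251, 188]]
side 0 [336. 161.] [325. 200.]
side 0.2 [336. 151.] [324. 190.]
side 0.35 [334. 143.] [322. 182.]
side 0.5 [330. 135.] [318. 174.]
side 1.2 [296. 105.] [280. 143.]
side 1.5 [275.  99.] [258. 136.]
side 1.6 [268.  98.] [250. 135.]
side 1.7 [261.  98.] [243. 135.]
side 1.8 [255.  98.] [235. 135.]
```

>>> servo_tool:
  rows:
    - [[0,0,0],[-20,0,2],15]
    - [[0,2,0],[-28,0,3],15]
    - [[0,2,0],[-28,0,1],15]
    - [[0,2,0],[-28,0,0],15]
    - [[0,2,0],[-28,0,0],15]
    - [[0,2,0],[-28,0,-1],15]
    - [[0,2,0],[-28,0,-2],15]
    - [[0,3,0],[-28,0,-3],15]
    - [[0,0,0],[0,0,0],15]
    - [[0,0,0],[0,0,0],15]

```text
time: 13.1
ee_pos: [422.3, -73.8, 301.1]
eef_rot: [3.14, -0.787, 0.001]
ft_force: [0.4, 1.1, 0.5]
gripper_width: 22.1
finger_force: 55.0
```

Run:
```python
from st import *
P=eyes.camera_params('wrist'); im=eyes.capture('wrist'); np.savez('wrist5.npz',im=im,**P)
save('wrist5',cv2.resize(im[110:330,190:450],None,fx=3,fy=2.7,interpolation=cv2.INTER_CUBIC))
P=eyes.camera_params('side'); im=eyes.capture('side'); np.savez('side5.npz',im=im,**P)
print(proj(np.load('wrist5.npz'),'wrist',s['ee_pos']+Rm[:,2]*258.9))
```

```text
13.1 [422.344 -73.822 301.117] [ 3.14  -0.787  0.001] J [-0.584 -0.354  2.367  0.792  0.58   0.43 ] F [0.375 1.11  0.49 ] tip [605.636 -73.985 118.27 ] w 22.08446733727345
[321.061 211.063]
```

View pics/wrist5.png

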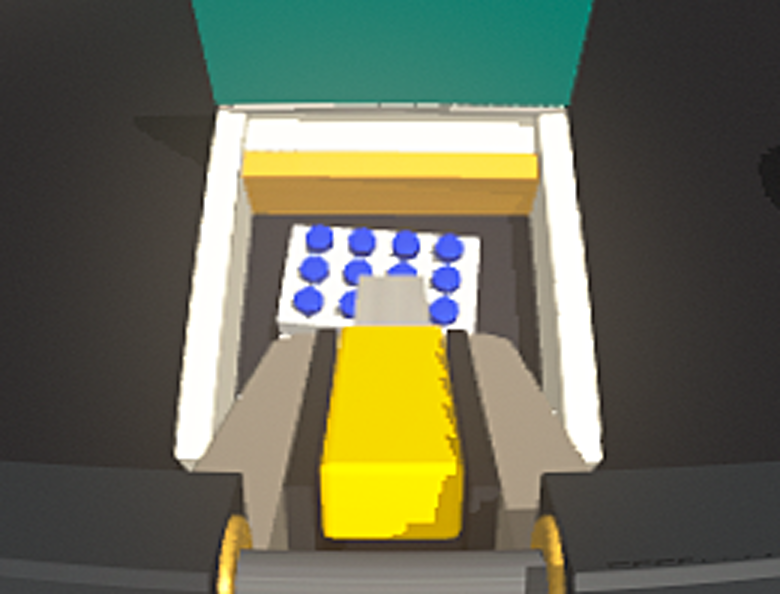

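Run:
```python
from h import *
np.set_printoptions(precision=1,suppress=True)
D=dict(np.load('wrist5.npz')); S=dict(np.load('side5.npz'))
def W(u,v,z): return onz(D,'wrist',190+u/3,110+v/2.7,z)[:2]
for nm,z,q in (('fence top',44,[(245,178),(538,178)]),('fence bot',12,[(250,213),(533,213)]),('side wall inner top',52,[(246,112),(538,112)]),('block back',40,[(293,225),(480,238)]),('block top front',40,[(280,325),(473,335)]),
 ('caps row back',47,[(320,238),(362,241),(406,244),(449,247)]),('caps front',47,[(308,300),(444,310)])):
    p=np.array([W(u,v,z) for u,v in q]); d=p[-1]-p[0]; print(nm,p.ravel(),'mid',p.mean(0),'len',np.linalg.norm(d),'perp deg',np.degrees(np.arctan2(d[0],-d[1])))
im=S['im']; hsv=cv2.cvtColor(im,cv2.COLOR_RGB2HSV)
m=cv2.inRange(hsv,(108,130,60),(130,255,255)); n,l,st,ce=cv2.connectedComponentsWithStats(m)
for k in range(1,n):
    if st[k][4]>3 and 230<ce[k][0]<340 and 120<ce[k][1]<220: print('side cap',st[k][4],ce[k],onz(S,'side',*ce[k],47)[:2])
```

```text
fence top [ 688.3  -16.9  688.3 -130.6] mid [688.3 -73.7] len 113.68015943151073 perp deg 0.012532968942573894
fence bot [ 689.7  -14.6  689.7 -133. ] mid [689.7 -73.8] len 118.39731110782651 perp deg 0.008775521330551457
side wall inner top [ 718.   -15.8  718.  -132.1] mid [718.  -73.9] len 116.3065076093322 perp deg 0.024327750989540108
block back [ 667.2  -36.4  660.9 -106.9] mid [664.  -71.6] len 70.70867693864534 perp deg -5.060933722879086
block top front [ 621.6  -33.9  617.4 -102.5] mid [619.5 -68.2] len 68.66102133645744 perp deg -3.5054665652336228
caps row back [657.  -47.5 655.6 -62.9 654.3 -78.9 652.9 -94.6] mid [655. -71.] len 47.226563122400485 perp deg -5.039438295059714
caps front [629.3 -44.2 625.1 -92. ] mid [627.2 -68.1] len 47.956776705690004 perp deg -5.072668179358772
side cap 52 [287.5 177.1] [655.1 -69.8]
side cap 47 [292.8 178.4] [640.9 -68.2]
side cap 44 [297.9 179.9] [627.3 -66.2]
```

Wrist view: the cover is open, with the block askew by about 5° and some 21–28 mm from the fence. The step corner is at about (620,-68,26). Next the tip goes down in front of it.

>>> servo_tool:
  rows:
    - [[0,0,0],[-12,-1,13],15]
    - [[0,0,0],[-15,-1,17],15]
    - [[0,0,0],[-15,-1,17],15]
    - [[0,0,0],[-12,-1,14],15]
    - [[0,0,0],[0,0,0],15]
    - [[0,0,0],[0,0,0],15]
  force: 60

```text
time: 13.95
ee_pos: [427.4, -69.7, 219.6]
eef_rot: [3.14, -0.787, 0.002]
ft_force: [-0.2, -0.5, -0.8]
gripper_width: 21.8
finger_force: 60.0
```

```bash
python3 st.py
```

```text
13.95 [427.401 -69.733 219.613] [ 3.14  -0.787  0.002] J [-0.565 -0.13   2.392  1.165  0.426  0.018] F [-0.236 -0.495 -0.758] tip [610.726 -69.657  36.798] w 21.763152266414263
```

>>> servo_tool:
  rows:
    - [[0,0,0],[0,0,4],15]
    - [[0,0,0],[0,0,3],15]
    - [[0,0,0],[0,0,3],15]
    - [[0,0,0],[0,0,2],15]
    - [[0,0,0],[0,0,0],15]

```text
time: 14.58
ee_pos: [435.6, -69.6, 210.6]
eef_rot: [3.141, -0.787, 0.001]
ft_force: [-0.2, 0.6, 3.2]
gripper_width: 21.5
finger_force: 60.0
```

```bash
python3 st.py
```

```text
14.575 [435.587 -69.621 210.606] [ 3.141 -0.787  0.001] J [-0.551 -0.078  2.371  1.23   0.405 -0.042] F [-0.247  0.578  3.217] tip [618.905 -69.516  27.785] w 21.54341864913915
```

>>> servo_tool:
  rows:
    - [[0,0,0],[2.5,0,3],15]
    - [[0,0,0],[2.5,0,3],15]
    - [[0,0,0],[2.8,0,3],15]
    - [[0,0,0],[2.8,0,3],15]
    - [[0,0,0],[0,0,0],15]

```text
time: 15.2
ee_pos: [452.0, -69.9, 210.3]
eef_rot: [3.14, -0.788, 0.001]
ft_force: [0.9, -0.3, 4.8]
gripper_width: 21.7
finger_force: 60.0
```

```bash
python3 st.py
```

```text
15.2 [452.047 -69.887 210.255] [ 3.14  -0.788  0.001] J [-0.527 -0.03   2.327  1.244  0.386 -0.04 ] F [ 0.863 -0.26   4.803] tip [635.605 -69.994  27.674] w 21.699218129793195
```

>>> servo_tool:
  rows:
    - [[0,0,0],[1.8,0,2.2],15]
    - [[0,0,0],[1.8,0,2.2],15]
    - [[0,0,0],[0.7,0,1],15]
    - [[0,0,0],[0,0,0],15]

```text
time: 15.7
ee_pos: [459.0, -70.0, 209.9]
eef_rot: [3.14, -0.789, 0.001]
ft_force: [-4.4, 0.6, 9.5]
gripper_width: 21.8
finger_force: 60.0
```

```bash
cat > blk.py <<'E'
from st import *
S=eyes.camera_params('side'); im=eyes.capture('side'); hsv=cv2.cvtColor(im,cv2.COLOR_RGB2HSV)
m=cv2.inRange(hsv,(108,130,60),(130,255,255)); n,l,st,ce=cv2.connectedComponentsWithStats(m)
for k in range(1,n):
    if st[k][4]>3 and 220<ce[k][0]<340 and 120<ce[k][1]<220: print('side cap',st[k][4],ce[k],onz(S,'side',*ce[k],47)[:2])
P=eyes.camera_params('wrist'); im=eyes.capture('wrist'); np.savez('wrist6.npz',im=im,**P); hsv=cv2.cvtColor(im,cv2.COLOR_RGB2HSV)
m=cv2.inRange(hsv,(110,130,60),(130,255,255)); n,l,st,ce=cv2.connectedComponentsWithStats(m)
for k in range(1,n):
    if st[k][4]>20:
        p=onz(P,'wrist',*ce[k],46)
        if 600<p[0]<700 and -130<p[1]<-10: print('wrist cap',st[k][4],ce[k],p[:2])
E
python3 blk.py
```

```text
15.7 [458.959 -70.015 209.895] [ 3.14  -0.789  0.001] J [-0.517 -0.01   2.308  1.251  0.378 -0.04 ] F [-4.361  0.581  9.469] tip [642.674 -70.211  27.472] w 21.76158365579486
side cap 50 [279.18 175.24] [677.3   -71.385]
side cap 47 [284.511 176.489] [663.019 -70.13 ]
side cap 46 [289.565 178.283] [648.983 -66.85 ]
wrist cap 94 [293.372 159.372] [681.087 -47.273]
wrist cap 99 [312.778 160.747] [679.586 -63.366]
wrist cap 100 [331.98 162.24] [678.083 -79.142]
wrist cap 105 [351.581 163.762] [676.655 -95.225]
wrist cap 108 [291.13  173.454] [667.065 -46.118]
wrist cap 114 [310.904 174.991] [665.523 -62.046]
wrist cap 112 [330.866 176.589] [664.003 -77.962]
wrist cap 120 [350.858 178.05 ] [662.678 -93.881]
wrist cap 121 [288.793 188.529] [652.953 -44.965]
wrist cap 127 [309.    190.079] [651.523 -60.78 ]
wrist cap 133 [329.662 191.977] [649.819 -76.776]
wrist cap 133 [350.286 193.639] [648.354 -92.709]
```

>>> servo_tool:
  rows:
    - [[0,0,0],[0.9,0,0.9],15]
    - [[0,0,0],[0.9,0,0.9],15]
    - [[0,0,0],[0.7,0,0.7],15]
    - [[0,0,0],[0,0,0],15]

```text
time: 16.3
ee_pos: [462.3, -70.6, 209.9]
eef_rot: [3.137, -0.789, 0.001]
ft_force: [-9.9, -1.9, 11.8]
gripper_width: 21.6
finger_force: 60.0
```

```bash
python3 blk.py
```

```text
16.3 [462.295 -70.595 209.899] [ 3.137 -0.789  0.001] J [-0.513 -0.001  2.299  1.251  0.372 -0.037] F [-9.86  -1.913 11.807] tip [645.967 -71.511  27.435] w 21.60951450332566
side cap 46 [278.022 175.739] [679.656 -68.987]
side cap 48 [283.292 176.854] [665.66  -68.168]
side cap 46 [288.804 177.565] [651.501 -68.884]
wrist cap 105 [290.257 162.238] [681.497 -46.217]
wrist cap 106 [309.538 162.368] [681.254 -62.103]
wrist cap 106 [329.104 162.566] [681.041 -78.147]
wrist cap 229 [348.703 170.454] [673.27  -93.874]
wrist cap 115 [289.183 176.522] [667.452 -46.051]
wrist cap 117 [308.966 176.701] [667.207 -61.874]
wrist cap 121 [329.132 176.81 ] [667.089 -77.922]
wrist cap 134 [287.963 191.657] [653.458 -45.783]
wrist cap 123 [308.236 191.732] [653.355 -61.533]
wrist cap 135 [329.23  192.378] [652.762 -77.753]
wrist cap 135 [349.548 192.681] [652.495 -93.495]
```

>>> servo_tool:
  rows:
    - [[0,0,0],[0.4,0,1],15]
    - [[0,0,0],[0.3,0,1],15]
    - [[0,0,0],[0,0,0],15]
    - [[0,0,0],[0,0,0],15]

```text
time: 16.9
ee_pos: [463.2, -70.5, 209.6]
eef_rot: [3.135, -0.789, 0.003]
ft_force: [-51.1, -1.3, 46.1]
gripper_width: 21.7
finger_force: 60.0
```

```bash
python3 blk.py
```

```text
16.9 [463.223 -70.534 209.551] [ 3.135 -0.789  0.003] J [-0.512  0.003  2.297  1.256  0.37  -0.042] F [-51.088  -1.28   46.071] tip [647.02  -71.659  27.215] w 21.730203687462367
side cap 47 [277.979 175.638] [679.86  -69.311]
side cap 46 [283.261 176.87 ] [665.721 -68.097]
side cap 49 [288.735 177.388] [651.835 -69.456]
wrist cap 107 [289.785 162.925] [681.672 -46.022]
wrist cap 104 [309.048 162.904] [681.602 -61.852]
wrist cap 107 [328.72  163.234] [681.275 -77.946]
wrist cap 107 [348.196 163.579] [681.029 -93.926]
wrist cap 120 [308.8   177.142] [667.686 -61.894]
wrist cap 122 [288.82  177.238] [667.651 -45.958]
wrist cap 123 [329.024 177.65 ] [667.208 -77.95 ]
wrist cap 252 [349.242 186.222] [659.28  -93.662]
wrist cap 131 [287.863 192.634] [653.472 -45.917]
wrist cap 129 [308.419 192.915] [653.205 -61.84 ]
wrist cap 134 [329.246 192.993] [653.138 -77.887]
```

>>> servo_tool:
  rows:
    - [[0,0,0],[0,0,-0.5],15]
    - [[0,0,0],[0,0,0],15]
    - [[0,0,0],[0,0,0],15]

```text
time: 17.38
ee_pos: [463.1, -70.6, 209.7]
eef_rot: [3.136, -0.789, 0.003]
ft_force: [-39.3, -2.1, 35.8]
gripper_width: 21.5
finger_force: 60.0
```

```bash
python3 blk.py
python3 - <<'E'
from h import *
D=dict(np.load('wrist6.npz')); im=D['im']
save('wrist6',cv2.resize(im[110:250,230:410],None,fx=4.4,fy=4.2,interpolation=cv2.INTER_CUBIC))
hsv=cv2.cvtColor(im,cv2.COLOR_RGB2HSV)
y,x=[int(t) for t in proj(D,'wrist',(689,-60,43))]; 
for yy,c in ((y,x),): print(yy,c,im[c-8:c+10,yy].tolist())
E
```

```text
17.375 [463.119 -70.581 209.685] [ 3.136 -0.789  0.003] J [-0.512  0.002  2.297  1.254  0.37  -0.04 ] F [-39.339  -2.107  35.792] tip [646.859 -71.678  27.29 ] w 21.458767083947368
side cap 46 [278.065 175.522] [679.762 -69.765]
side cap 46 [283.261 176.87 ] [665.721 -68.097]
side cap 49 [288.735 177.388] [651.835 -69.456]
wrist cap 106 [289.868 162.896] [681.58  -46.095]
wrist cap 105 [309.181 162.781] [681.598 -61.97 ]
wrist cap 111 [328.712 162.946] [681.431 -77.96 ]
wrist cap 108 [348.324 163.417] [681.053 -94.058]
wrist cap 117 [308.812 177.111] [667.586 -61.911]
wrist cap 120 [288.733 177.1  ] [667.66  -45.886]
wrist cap 123 [329.049 177.496] [667.219 -77.985]
wrist cap 119 [348.891 177.739] [667.044 -93.797]
wrist cap 136 [287.809 192.676] [653.31  -45.878]
wrist cap 130 [308.431 192.7  ] [653.267 -61.852]
wrist cap 132 [329.121 192.833] [653.144 -77.804]
wrist cap 135 [349.578 193.215] [652.817 -93.626]
307 157 [[253, 227, 86], [253, 227, 87], [253, 228, 87], [254, 228, 88], [253, 228, 91], [254, 228, 89], [255, 234, 90], [255, 221, 74], [175, 131, 113], [84, 101, 251], [85, 102, 249], [86, 102, 244], [88, 104, 242], [89, 105, 242], [87, 105, 242], [89, 104, 242], [88, 104, 244], [88, 104, 248]]
```

View pics/wrist6.png

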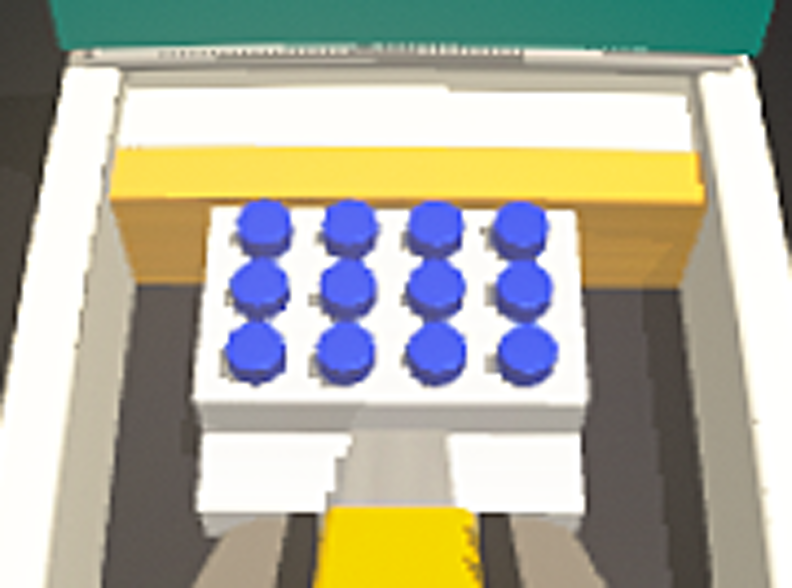

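The last view shows the block flat against the fence, the blade centred in its step, the cover open, and about 39 N and 36 N of push held. I'm handing it in.

Run:
```python
from h import *
print(bot.close_job())
```

```text
the job is handed in; nothing more can be done
None
```

The job is handed in at about 17.5 s: I levered the cover open past upright with the blade, and the tool, still gripped, holds the block square against the fence (about 39 N) and down on the bed (about 36 N); the bottle, jar and beaker were never approached.

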